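Set out the ink stirrer and hold the ink box lid at its mark

ROBOT

A 7-joint arm with a two-finger parallel gripper is mounted at the origin on the work surface. World frame = base frame: x ahead of the robot, y to its left, z up, the work surface at z = 0. Lengths are in m, angles in rad, forces in N, time in s.
With the tool pointing down it reaches from about 0.4 to 0.85 m from the base axis. Payload 4.5 kg.
Tool frame: the origin (TCP) lies on the centre line of the jaws, within the pads' length; the fingertips stand ahead of it and the grasp point (between the pads) lies 6 mm ahead of it (r.tcp_to_tips is the x of the fingertips in the tool frame, in m); x points along the fingers, y is the direction in which the jaws open and shut, and the axes are right-handed (so a half turn about x gives the same grasp; the last joint's range is limited). The gripper opens to 88 mm and grips with 3 to 60 N. Pads are 18 mm wide; open, the fingers measure 123 mm over their backs; the gripper's body (75 mm by 187 mm) begins 45 mm behind the grasp point.
Start: joints at [1.175, 0.689, -0.195, 1.565, 0.157, 0.902, -0.215], TCP at [0.26, -0.568, 0.264] pointing down, gripper open.
Joint ranges: [-3.01, 3.01], [-0.46, 2.08], [-1.47, 1.51], [0.13, 2.56], [-1, 4.14], [0.04, 2.09], [-2.66, 2.66]. Speed limits (rad/s): [2.57, 2.57, 3.14, 3.14, 3.14, 3.14, 3.14].

INTERFACE

Orientations are given as a unit quaternion [x, y, z, w].
In Python, from plant import r gives the robot as it stands.
- The arm moves only by the tool play_rows, never from a script. Its argument "targets" is a list of rows, each a list of 3 entries, a list of its own where there are three numbers: the turn, a rotation vector about the world's x, y, z in rad, then the shift along the world's x, y, z in units of 40 mm (1.0 is 40 mm), then the closure in counts, from 0 (fully open) to 255 (shut). A call has 1 to 5 rows; each row shifts and turns the commanded pose from where the row before left it; what a row does not reach is not made up. A row lasts 1/10 s, in which the tool goes at most 50 mm and 8.59 degrees, less where a joint would pass 70% of its speed; a pose out of reach is approached as far as the arm can. A call is refused whole if a number of a shift passes 1 or a number of a turn 0.15, either way. A call with a gripper value outside its range is refused whole. The fingers move at their own pace and stop on an object; "newtons" is the grip in N (left out, the last holds). Time passes only in rows, so rows that do not move let the fingers close. It gives the time, the measured TCP pose, the force and the opening at its end, in the units of the state.
- r.get_state(): the state, without advancing time (a new reading comes with each control period).
- r.snapshot(name): name is "scene" or "top" or "wrist"; returns a dict with "color" (480x640x3 uint8, red, green, blue), "fx", "fy", "cx", "cy" (pixels), "cam_to_world" (4x4, takes a point from camera to world coordinates). Camera axes: x right, y up, looking along -z (the intrinsics and any distortion apply to the point x, -y, -z); pixel columns grow to the right and rows downward; lengths in m; the calibration is good to about 2 mm. A picture is of the moment at which its call begins. There is no depth.
- r.finish_job(): hands the job in, once; it reports no verdict.
The state is a dict: "clock": time; "q": joint angles; "qd": joint speeds; "joint_torque": joint torques, N m; "tool_pos": TCP position; "eef_rot": TCP orientation; "contact_force": force on the tool from outside, world axes, zero at the start; "moment": the same for the moment, N m; "opening": opening from 0.0 (shut) to 1.0 (fully open).
Only numpy, scipy, OpenCV 4.12 (cv2) and the standard library are available. Lean on these libraries where they do the work, as an engineer would, in place of code of your own. Each camera call takes 0.05 s, during which the arm holds its last target.

TASK

A printmaker is about to scoop ink and needs both hands free: pull the yellow-handled stirrer out of the wooden tool block and stand it in the blue jar. Then, by its black knob, lift the sprung lid of the white ink box until the lid lines up with the two red marking arms beside it, and finish still holding the knob so that the lid stays there (the spring shuts it if let go). Leave everything else where it stands.

Things in the scene. Friction and masses are not known exactly. Their poses are not given: they have to be found in the camera images.
- stirrer: the stirrer to move: upright rod 190 mm long, round yellow handle 16 mm in diameter from 90 to 190 mm above its tip, steel shaft 8 mm in diameter below; about 60 g. Origin at the lower tip, z along the rod to the handle's end. It starts loosely upright in one of the three holes of the block, tip 10 mm above the table, and must rise 60 mm to come free.
- rack: fixed wooden tool block, 170 (x) by 70 (y) by 70 mm tall, origin under its centre; its three holes (11 mm wide, 60 mm deep) lie in a row along its x axis at -50, 0 and +50 mm, one stirrer in each.
- jar: blue stoneware jar standing on the table, round, 64 mm outside and 56 mm inside diameter, 100 mm tall, 0.6 kg, origin under its centre, z up.
- jar_in (a point): centre of the jar's inner floor, 6 mm above its underside; 94 mm below the rim.
- inkbox: fixed white open box, 200 (x) by 220 (y) by 80 mm tall, origin under its centre, its x axis points from the front (knob side, towards the robot) to the hinge side. The lid lies on top.
- lid: grey sprung lid, 200 by 220 by 8 mm. Origin on the hinge line, in mid-width, 100 mm behind the box's centre (box +x) and 84 mm above the table; shut, its axes are the box's. It turns about its y axis (the box's y), the knob edge going up and back. The spring and weight together pull down with about 5 N at the knob when shut and about 9 N at the mark.
- lid_knob (a point): centre of the black knob, on a 12 mm wide stem 45 mm in front of the lid's front edge, 245 mm from the hinge line, 84 mm above the table when shut. The knob is a round bar 24 mm in diameter and 36 mm long, lying across (along the lid's y), flat at its ends, free all round but for the stem.
- lid_angle (a joint): opening of the lid in rad: 0 shut, growing as the knob rises, 1.4 at the stop; the spring always pulls towards 0.
- mark: the two red marking arms, thin bars 165 mm long, one beside each side edge of the lid, 119 mm either side of its middle; turning about the same hinge line, set at a different angle each time and staying there; touching nothing. Same origin and axes as the lid's, and parallel to it when the lid is at the mark.
- mark_angle (a joint): angle of the red arms in rad, same zero and direction as lid_angle (0.55 to 0.95): the lid is at the mark when the two are equal.
- tin_a: bystander: closed ink tin, 74 mm diameter, 80 mm tall, red band, origin under its centre
- tin_b: bystander: closed ink tin, 74 mm diameter, 80 mm tall, yellow band, origin under its centre
- bottle: bystander: white bottle, 66 mm diameter, 190 mm tall, green cap, origin under its centre
- tape: bystander: roll of tape lying flat, 100 mm diameter, 45 mm tall, origin under its centre
- brayer: bystander: ink roller lying on the table, black rubber roller 86 mm wide and 38 mm thick, wooden handle, about 175 mm long in all; origin under the middle, where the frame meets the handle
- stirrer_red: bystander: the same stirrer with a red handle, origin at its tip
- stirrer_blue: bystander: the same stirrer with a blue handle, origin at its tip
Not all that is in view belongs to the job. There is more than one size of the stirrer; the job needs the largest. Several things look just like the jar: the one meant starts farthest to the robot's right.

How it is judged:
By the outcome, as a careful person would: the job done as asked, in the order asked, and still so for the second after the job is handed in, while the arm keeps its last pose, push and grip.
It also fails if it takes over 56 s, if anything falls off the work surface, if the arm or the gripper's body presses on something with over 40 N, if the wrist force passes 120 N, or if a joint passes its speed limit or range.

## Working session

There is one attempt and no reset: what is moved stays moved. The work goes in short steps, Python scripts to look and compute and a tool call to move; the robot and the scene stay as the last step left them, time stands still between calls to the robot, and variables do not carry over. Pictures are saved under pics/ and viewed, and the job is handed in when it is done.

Besides the shell and the picture viewer there is one more tool, called after "Call:" by a JSON object that holds its "api" and its "payload", one argument or row to a line. play_rows: Moves the arm, as the interface text tells. Its arguments: {"type":"object","properties":{"targets":{"type":"array","items":{"type":"array"}},"newtons":{"type":"number"}},"required":["targets"]}

```bash
mkdir -p pics; ls; cat > h.py <<'E'
import numpy as np, cv2, pickle
from plant import r
def snap(n,f):
    s=r.snapshot(n); cv2.imwrite('pics/%s.png'%f,s['color'][:,:,::-1]); pickle.dump(s,open('pics/%s.pkl'%f,'wb')); return s
def load(f): return pickle.load(open('pics/%s.pkl'%f,'rb'))
def ray(s,u,v):
    M=np.array(s['cam_to_world']); d=np.array([(u-s['cx'])/s['fx'],-(v-s['cy'])/s['fy'],-1.]); return M[:3,3],M[:3,:3]@d
def atz(s,u,v,z):
    o,d=ray(s,u,v); return o+d*(z-o[2])/d[2]
def proj(s,p):
    M=np.array(s['cam_to_world']); c=M[:3,:3].T@(np.array(p)-M[:3,3]); return s['cx']+s['fx']*c[0]/-c[2], s['cy']-s['fy']*c[1]/-c[2]
def tri(s1,p1,s2,p2):
    o1,d1=ray(s1,*p1);o2,d2=ray(s2,*p2)
    A=np.stack([d1,-d2],1);t=np.linalg.lstsq(A,o2-o1,rcond=None)[0]
    a=o1+t[0]*d1;b=o2+t[1]*d2; return (a+b)/2,np.linalg.norm(a-b)
E
python3 - <<'E'
from h import *
for n in ['scene','top','wrist']:
    s=snap(n,n+'0'); print(n,[k for k in s if k!='color'],s['fx'],s['cx'],s['cy'],np.round(s['cam_to_world'],3).tolist(), {k:s[k] for k in s if 'dist' in k})
st=r.get_state();print(st); print(r.tcp_to_tips)
E
```

```text
pics
scene ['fx', 'fy', 'cx', 'cy', 'cam_to_world'] 564.9320347810013 311.0304865599201 244.96361082832772 [[0.838, -0.421, 0.348, 1.005], [0.546, 0.634, -0.548, -0.7], [0.011, 0.649, 0.761, 1.06], [0.0, 0.0, 0.0, 1.0]] {}
top ['fx', 'fy', 'cx', 'cy', 'cam_to_world'] 606.2163303262327 311.29985969696384 229.38705852849887 [[0.017, 0.999, -0.052, 0.459], [-1.0, 0.017, 0.005, 0.038], [0.006, 0.052, 0.999, 1.737], [0.0, 0.0, 0.0, 1.0]] {}
wrist ['fx', 'fy', 'cx', 'cy', 'cam_to_world'] 366.67633441557166 320.792558542367 237.89174336477444 [[0.418, 0.867, 0.273, 0.332], [-0.909, 0.399, 0.124, -0.536], [-0.002, -0.3, 0.954, 0.384], [0.0, 0.0, 0.0, 1.0]] {}
{'clock': 0.15, 'q': array([ 1.17482419,  0.68980112, -0.19454564,  1.56606717,  0.15728989,
        0.90250115, -0.21513277]), 'qd': array([ 0.00043485, -0.00413811,  0.00094526, -0.00327418, -0.00069155,
       -0.00048013, -0.00122649]), 'joint_torque': array([-1.56355116e-03, -5.27862561e+01, -1.26867447e+00, -1.53585041e+01,
       -5.25504223e-02,  3.95405325e-03,  8.29690748e-05]), 'tool_pos': array([ 0.26021595, -0.56777832,  0.26309871]), 'eef_rot': array([-0.69070864, -0.15126541,  0.69097327, -0.15032062]), 'contact_force': array([0.12799559, 0.51560157, 0.02785097]), 'moment': array([-0.01545073,  0.01786294,  0.01298264]), 'opening': 1.0010728904040822}
0.025
```

View pics/scene0.png

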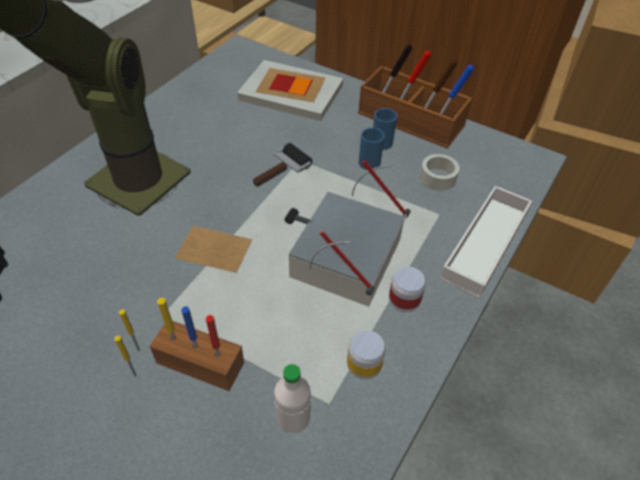

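View pics/top0.png

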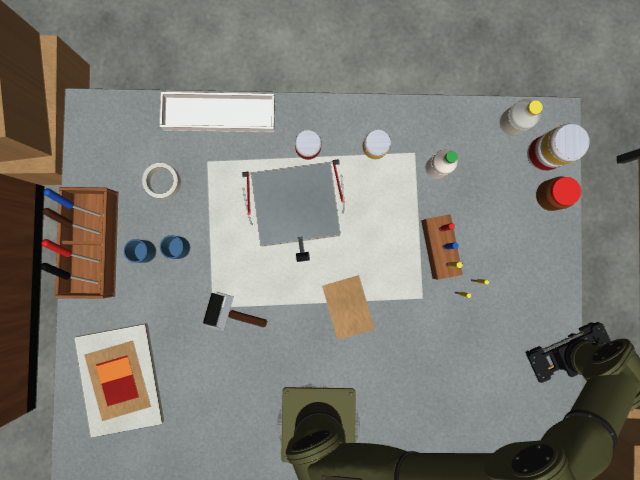

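View pics/wrist0.png

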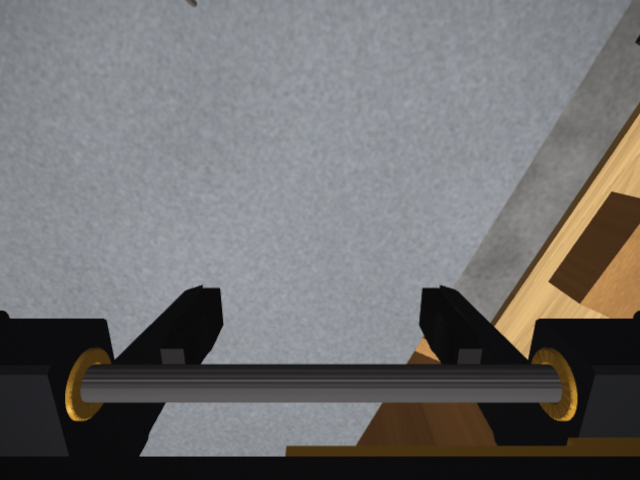

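```bash
python3 - <<'E'
import cv2
t=cv2.imread('pics/top0.png');s=cv2.imread('pics/scene0.png')
def c(im,x,y,w,h,k,n): cv2.imwrite('pics/%s.png'%n,cv2.resize(im[y:y+h,x:x+w],None,fx=k,fy=k,interpolation=cv2.INTER_CUBIC))
c(t,410,200,100,110,5,'c1'); c(t,115,220,100,55,8,'c2'); c(t,230,150,130,120,5,'c3')
c(s,110,280,150,120,5,'c4'); c(s,270,150,150,150,4,'c5'); c(s,340,100,80,80,7,'c6')
E
```

```text
(no output)
```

View pics/c1.png

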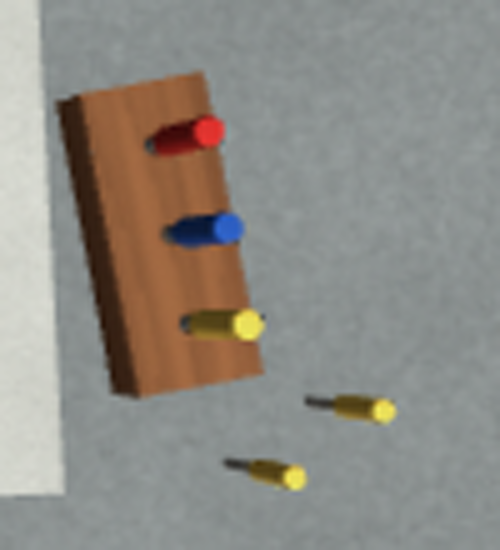

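View pics/c2.png

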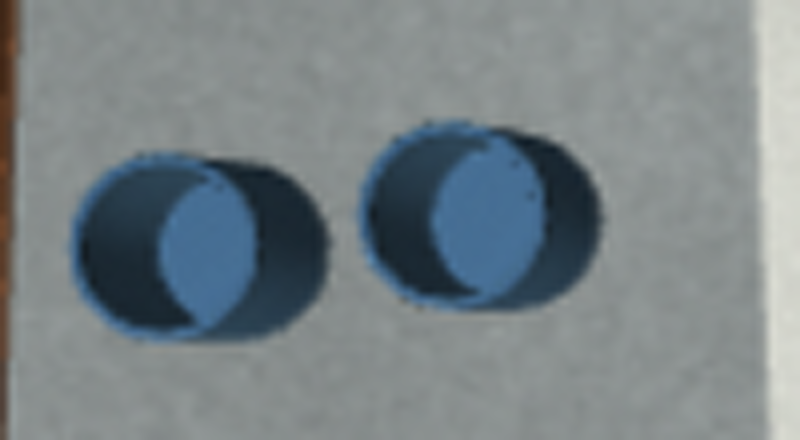

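View pics/c3.png

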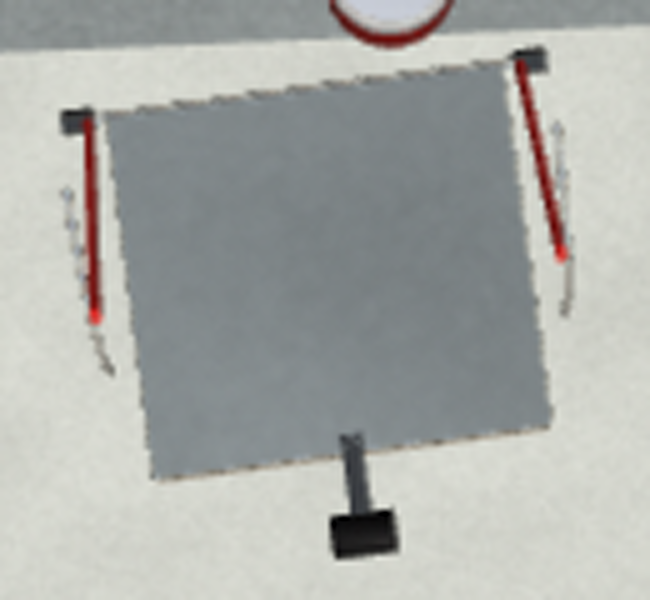

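View pics/c4.png

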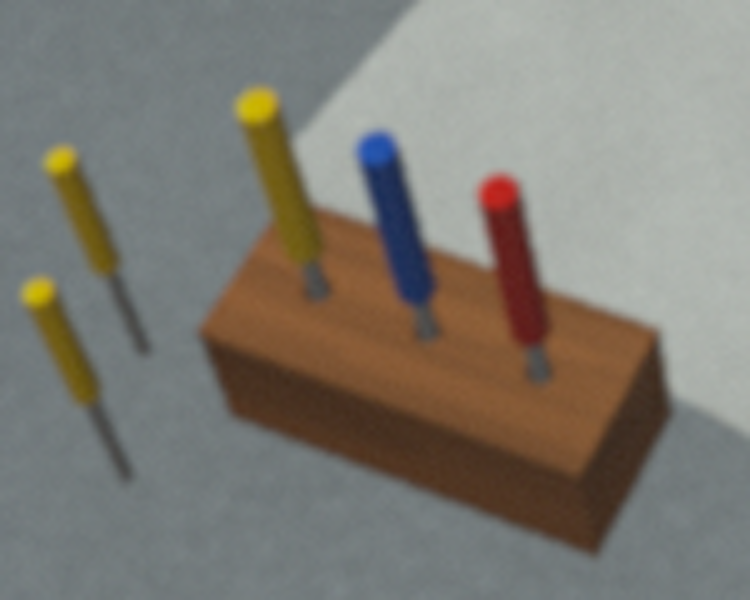

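View pics/c5.png

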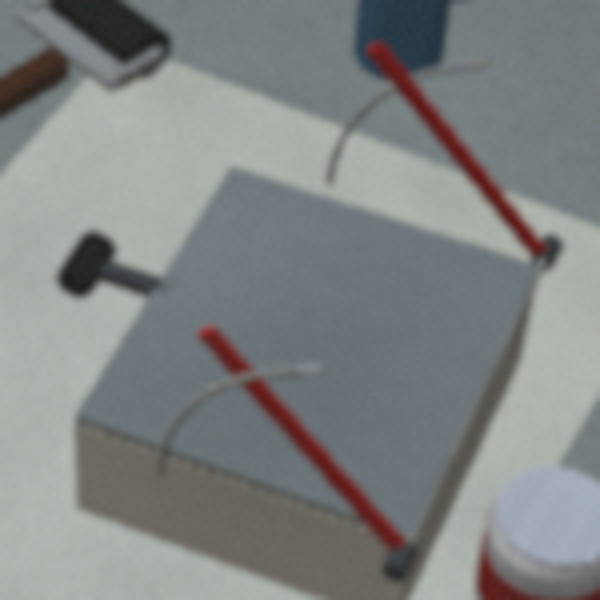

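View pics/c6.png

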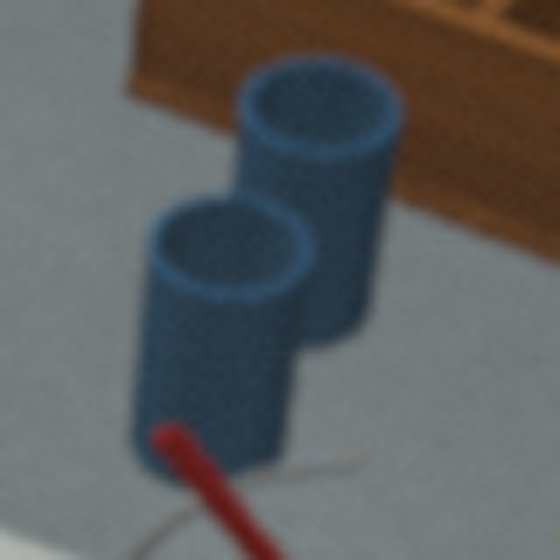

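```bash
python3 - <<'E'
from h import *
T=load('top0');S=load('scene0')
T_=lambda x0,y0,k:lambda u,v:((u+.5)/k-.5+x0,(v+.5)/k-.5+y0)
c1=T_(410,200,5);c2=T_(115,220,8);c3=T_(230,150,5);c4=T_(110,280,5);c5=T_(270,150,4);c6=T_(340,100,7)
for n,a,b in [('ytop',c1(248,324),c4(258,105)),('btop',c1(228,228),c4(378,150)),('rtop',c1(209,131),c4(500,193)),
 ('s1',c1(383,411),c4(62,160)),('s2',c1(294,477),c4(40,291)),
 ('knob',c3(365,533),c5(88,264)),('armL',c3(95,318),c5(378,50)),('armR',c3(562,255),c5(208,335)),('armLb',c3(90,120),c5(545,250)),('armRb',c3(520,64),c5(400,548)),
 ('jar',c2(452,215),c6(232,246)),('jar2',c2(163,247),c6(320,107)),
 ('lidLB',c3(108,114),c5(535,264)),('lidLF',c3(152,480),c5(232,168)),('lidRF',c3(552,428),c5(80,420))]:
    p,e=tri(T,a,S,b);print(n,p.round(4),round(e,4))
for n,u in [('RB',(505,62)),('LB',(106,114)),('LF',(152,480)),('RF',(552,428))]: print(n,atz(T,*c3(*u),.088).round(4))
print('rack', [atz(T,*c1(*u),.07).round(4) for u in [(80,97),(203,72),(263,373),(137,398)]])
print('shaft',atz(S,*c4(318,296),.07))
print('jar rim z.1',atz(T,*c2(452,215),.1),atz(S,*c6(232,246),.1))
E
```

```text
ytop [ 0.4558 -0.3462  0.2007] 0.0005
btop [ 0.5045 -0.3362  0.1988] 0.0008
rtop [ 0.5536 -0.3262  0.1992] 0.0007
s1 [ 0.4161 -0.4089  0.2096] 0.0089
s2 [ 0.3693 -0.4067  0.0753] 0.0089
knob [0.4711 0.052  0.0867] 0.0013
armL [0.5777 0.1901 0.2047] 0.0033
armR [ 0.6135 -0.0462  0.2041] 0.0026
armLb [0.6938 0.2057 0.094 ] 0.002
armRb [ 0.7285 -0.0289  0.089 ] 0.0001
jar [0.4917 0.4065 0.102 ] 0.0018
jar2 [0.4788 0.5029 0.102 ] 0.0006
lidLB [0.6954 0.195  0.0925] 0.0026
lidLF [0.4984 0.1686 0.0861] 0.0021
lidRF [ 0.5317 -0.048   0.0831] 0.0052
RB [ 0.7297 -0.0207  0.088 ]
LB [0.6972 0.1972 0.088 ]
LF [0.4975 0.1678 0.088 ]
RF [ 0.5294 -0.0493  0.088 ]
rack [array([ 0.5789, -0.2857,  0.07  ]), array([ 0.5939, -0.3536,  0.07  ]), array([ 0.4286, -0.3874,  0.07  ]), array([ 0.4138, -0.3182,  0.07  ])]
shaft [ 0.45685847 -0.34819039  0.07      ]
jar rim z.1 [0.49092538 0.40642501 0.1       ] [0.49128443 0.40941444 0.1       ]
```

```bash
cat >> h.py <<'E'
from scipy.spatial.transform import Rotation as R
def want(yaw):  # tool x down, y jaw along (-sin,cos)
    x=np.array([0,0,-1.]);y=np.array([-np.sin(yaw),np.cos(yaw),0]);return np.stack([x,y,np.cross(x,y)],1)
def rel(p,yaw):
    st=r.get_state(); C=R.from_quat(st['eef_rot'])
    out=[]
    for k in (0,np.pi):
        W=R.from_matrix(want(yaw)@R.from_euler('x',k).as_matrix())
        out.append((W*C.inv()).as_rotvec().round(3))
    d=(np.array(p)-(st['tool_pos']))/.04
    print(st['clock'],st['tool_pos'].round(4),'shift',d.round(2),'turns',out,'F',st['contact_force'].round(1),'M',st['moment'].round(2),'op',round(st['opening'],3))
E
python3 - <<'E'
from h import *
rel([.456,-.347,.176],.2); print(R.from_quat(r.get_state()['eef_rot']).as_matrix().round(3))
E
```

```text
0.15 [ 0.2602 -0.5678  0.2631] shift [ 4.89  5.52 -2.18] turns [array([ 1.000e-03, -2.000e-03,  2.912e+00]), array([-0.001, -0.001, -0.23 ])] F [0.1 0.5 0. ] M [-0.02  0.02  0.01] op 1.001
[[-0.001  0.417 -0.909]
 [ 0.001 -0.909 -0.417]
 [-1.    -0.001  0.   ]]
```

Call:
{"api": "play_rows", "payload": {
  "targets": [
    [[0,0,-0.06],[0.6,0.7,0],0],
    [[0,0,-0.06],[0.7,0.8,0],0],
    [[0,0,-0.06],[0.7,0.8,0],0],
    [[0,0,-0.05],[0.7,0.8,0],0],
    [[0,0,0],[0.7,0.8,0],0]
  ],
  "newtons": 20
}}

```text
clock: 0.65
tool_pos: [0.3973, -0.4107, 0.2636]
eef_rot: [-0.704, -0.07, 0.704, -0.07]
contact_force: [-0.0, -0.9, -0.4]
opening: 0.997
```

Call:
{"api": "play_rows", "payload": {
  "targets": [
    [[0,0,0],[0.7,0.8,0],0],
    [[0,0,0],[0.6,0.6,0],0],
    [[0,0,0],[0.19,0.22,0],0],
    [[0,0,0],[0,0,0],0],
    [[0,0,0],[0,0,0],0]
  ]
}}

```text
clock: 1.15
tool_pos: [0.4545, -0.349, 0.2636]
eef_rot: [-0.703, -0.069, 0.704, -0.07]
contact_force: [-0.8, 0.7, 0.9]
opening: 0.999
```

```bash
python3 - <<'E'
from h import *
rel([.456,-.347,.176],.2); snap('wrist','w1')
E
```

```text
1.15 [ 0.4545 -0.349   0.2636] shift [ 0.04  0.05 -2.19] turns [array([-3.000e-03, -2.000e-03, -3.139e+00]), array([ 0.001, -0.002,  0.002])] F [-0.8  0.7  0.9] M [-0.03  0.06  0.  ] op 0.999
```

View pics/w1.png

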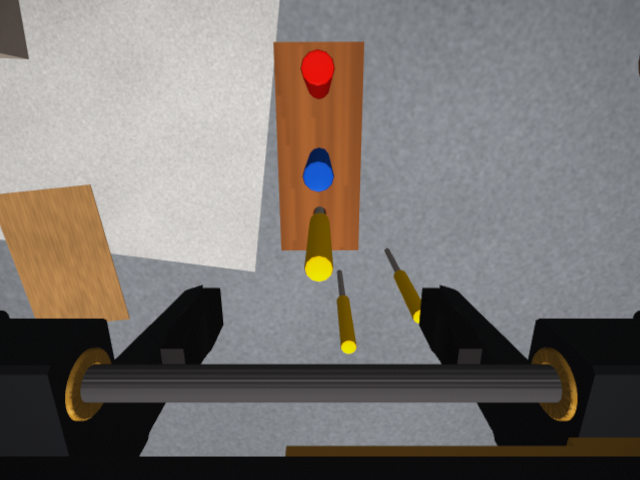

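```bash
python3 - <<'E'
from h import *
W=load('w1');T=load('top0')
print(atz(W,318,268,.2),atz(W,320,210,.07))
print('s1',tri(T,(486.1,281.7),W,(419,316))[0:2],tri(T,(468.3,295),W,(348,347)))
print('s1',tri(T,(486.1,281.7),W,(348,347))[0:2],tri(T,(468.3,295),W,(419,316)))
E
```

```text
[ 0.45810518 -0.34742409  0.2       ] [ 0.45988103 -0.34799375  0.07      ]
s1 (array([ 0.41139105, -0.43267127,  0.14121807]), np.float64(0.0008982755217839301)) (array([ 0.37570325, -0.38603821,  0.14220722]), np.float64(0.001597427828939135))
s1 (array([ 0.41586253, -0.39088776,  0.21348643]), np.float64(0.0387119678879014)) (array([ 0.38086395, -0.42616419,  0.08982005]), np.float64(0.05478005731380732))
```

Call:
{"api": "play_rows", "payload": {
  "targets": [
    [[0,0,0],[0.06,0.04,-0.5],0],
    [[0,0,0],[0,0,-0.7],0],
    [[0,0,0],[0,0,-0.7],0],
    [[0,0,0],[0,0,-0.29],0],
    [[0,0,0],[0,0,0],120]
  ]
}}

```text
clock: 1.7
tool_pos: [0.4565, -0.3467, 0.1748]
eef_rot: [-0.703, -0.07, 0.705, -0.069]
contact_force: [-0.4, 0.4, -0.5]
opening: 0.93
```

Call:
{"api": "play_rows", "payload": {
  "targets": [
    [[0,0,0],[0,0,0],255],
    [[0,0,0],[0,0,0],255],
    [[0,0,0],[0,0,0],255],
    [[0,0,0],[0,0,0],255],
    [[0,0,0],[0,0,0],255]
  ]
}}

```text
clock: 2.2
tool_pos: [0.4587, -0.3458, 0.1766]
eef_rot: [0.704, 0.07, -0.703, 0.071]
contact_force: [0.2, 0.4, -0.2]
opening: 0.477
```

```bash
python3 - <<'E'
from h import *
rel([.456,-.347,.32],.2); snap('wrist','w2')
E
```

```text
2.2 [ 0.4587 -0.3458  0.1766] shift [-0.07 -0.03  3.58] turns [array([ 1.000e-03, -1.000e-03, -3.142e+00]), array([0.001, 0.001, 0.   ])] F [ 0.2  0.4 -0.2] M [-0.02  0.05  0.04] op 0.477
```

View pics/w2.png

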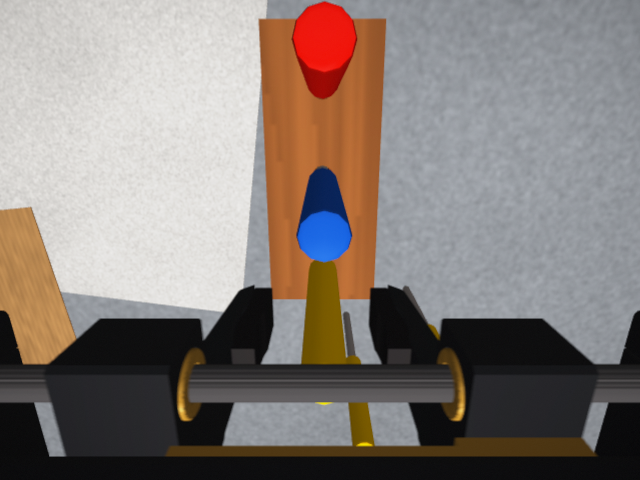

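Fingers are still closing around the handle (centred near column 322). Continue.

Call:
{"api": "play_rows", "payload": {
  "targets": [
    [[0,0,0],[0,0,0],255],
    [[0,0,0],[0,0,0],255],
    [[0,0,0],[0,0,0],255],
    [[0,0,0],[0,0,0],255],
    [[0,0,0],[0,0,0],255]
  ],
  "newtons": 25
}}

```text
clock: 2.75
tool_pos: [0.4585, -0.3458, 0.1761]
eef_rot: [0.704, 0.07, -0.704, 0.071]
contact_force: [0.3, -0.5, -0.2]
opening: 0.174
```

Call:
{"api": "play_rows", "payload": {
  "targets": [
    [[0,0,0],[0,0,0],255],
    [[0,0,0],[0,0,0],255],
    [[0,0,0],[0,0,0.2],255],
    [[0,0,0],[0,0,0.4],255],
    [[0,0,0],[0,0,0.5],255]
  ]
}}

```text
clock: 3.25
tool_pos: [0.4581, -0.3455, 0.2205]
eef_rot: [-0.703, -0.071, 0.704, -0.07]
contact_force: [-0.3, 0.6, -0.2]
opening: 0.176
```

Call:
{"api": "play_rows", "payload": {
  "targets": [
    [[0,0,0],[0,0,0.6],255],
    [[0,0,0],[0,0,0.7],255],
    [[0,0,0],[0,0,0.7],255],
    [[0,0,0],[0,0,0.6],255],
    [[0,0,0],[0,0.3,0],255]
  ]
}}

```text
clock: 3.75
tool_pos: [0.4595, -0.3361, 0.3278]
eef_rot: [0.706, 0.067, -0.702, 0.072]
contact_force: [0.4, -0.1, -0.4]
opening: 0.174
```

```bash
python3 - <<'E'
from h import *
rel([.4905,.4075,.32],.2); s=snap('scene','s2'); 
im=s['color'][:,:,::-1]; cv2.imwrite('pics/s2c.png',cv2.resize(im[200:400,60:310],None,fx=3,fy=3))
E
```

```text
3.75 [ 0.4595 -0.3361  0.3278] shift [ 0.77 18.59 -0.19] turns [array([ 0.01 , -0.008, -3.138]), array([0.005, 0.006, 0.003])] F [ 0.4 -0.1 -0.4] M [0.01 0.   0.03] op 0.174
```

View pics/s2c.png

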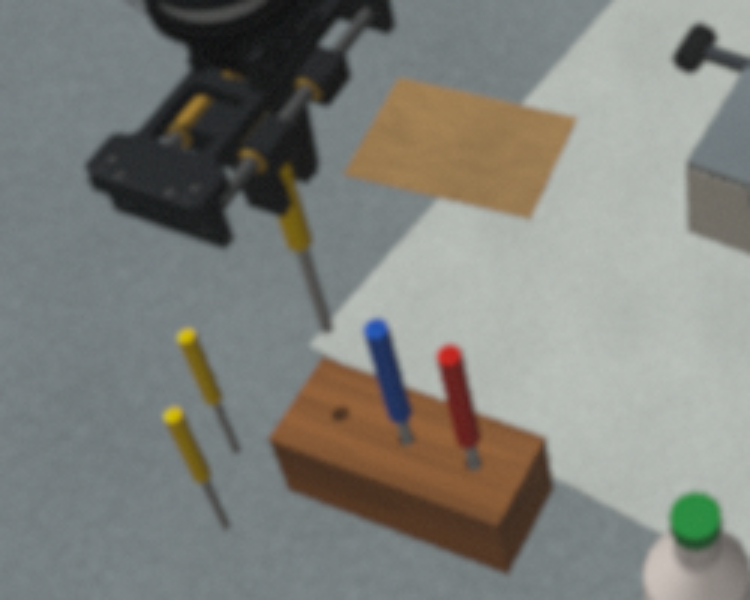

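Call:
{"api": "play_rows", "payload": {
  "targets": [
    [[0,0,0],[0,0.5,0],255],
    [[0,0,0],[0,0.7,0],255],
    [[0,0,0],[0,0.8,0],255],
    [[0,0,0],[0,0.8,0],255],
    [[0,0,0],[0,0.8,0],255]
  ]
}}

```text
clock: 4.3
tool_pos: [0.4572, -0.1875, 0.3228]
eef_rot: [-0.703, -0.071, 0.705, -0.07]
contact_force: [-0.7, 0.6, -1.4]
opening: 0.172
```

Call:
{"api": "play_rows", "payload": {
  "targets": [
    [[0,0,0],[0,0.8,0],255],
    [[0,0,0],[0,0.8,0],255],
    [[0,0,0],[0,0.8,0],255],
    [[0,0,0],[0,0.8,0],255],
    [[0,0,0],[0,0.8,0],255]
  ]
}}

```text
clock: 4.8
tool_pos: [0.457, -0.0279, 0.323]
eef_rot: [-0.702, -0.071, 0.705, -0.071]
contact_force: [0.5, -0.1, -1.2]
opening: 0.173
```

```bash
python3 - <<'E'
from h import *
rel([.4905,.4075,.32],.2); print(r.get_state()['q'].round(2))
E
```

```text
4.8 [ 0.457  -0.0279  0.323 ] shift [ 0.84 10.89 -0.07] turns [array([ 0.005, -0.   ,  3.141]), array([-0.   , -0.003, -0.001])] F [ 0.5 -0.1 -1.2] M [ 0.09 -0.01  0.02] op 0.173
[ 0.05  0.39 -0.13  1.97  0.07  0.79 -1.49]
```

Call:
{"api": "play_rows", "payload": {
  "targets": [
    [[0,0,0],[0,0.8,0],255],
    [[0,0,0],[0,0.8,0],255],
    [[0,0,0],[0.1,0.8,0],255],
    [[0,0,0],[0.1,0.8,0],255],
    [[0,0,0],[0.1,0.8,0],255]
  ]
}}

```text
clock: 5.3
tool_pos: [0.469, 0.1317, 0.3229]
eef_rot: [-0.702, -0.071, 0.705, -0.071]
contact_force: [-0.2, -0.5, 0.1]
opening: 0.172
```

Call:
{"api": "play_rows", "payload": {
  "targets": [
    [[0,0,0],[0.1,0.8,0],255],
    [[0,0,0],[0.1,0.8,0],255],
    [[0,0,0],[0.1,0.8,0],255],
    [[0,0,0],[0.1,0.8,0],255],
    [[0,0,0],[0.1,0.8,0],255]
  ]
}}

```text
clock: 5.8
tool_pos: [0.489, 0.2914, 0.3226]
eef_rot: [-0.702, -0.07, 0.705, -0.071]
contact_force: [1.1, -0.3, -0.1]
opening: 0.172
```

Call:
{"api": "play_rows", "payload": {
  "targets": [
    [[0,0,0],[0.04,0.8,0],255],
    [[0,0,0],[0,0.8,0],255],
    [[0,0,0],[0,0.6,0],255],
    [[0,0,0],[0,0.4,0],255],
    [[0,0,0],[0,0.1,0],255]
  ]
}}

```text
clock: 6.3
tool_pos: [0.4897, 0.4005, 0.3222]
eef_rot: [-0.702, -0.072, 0.705, -0.072]
contact_force: [-0.9, 0.1, -0.6]
opening: 0.177
```

```bash
python3 - <<'E'
from h import *
rel([.4905,.4075,.32],.2); print(r.get_state()['q'].round(2))
snap('scene','s3'); snap('top','t3')
a=cv2.imread('pics/s3.png')[30:190,310:450];b=cv2.imread('pics/t3.png')[180:300,100:260]
cv2.imwrite('pics/s3c.png',cv2.resize(a,(525,600),interpolation=2)); cv2.imwrite('pics/t3c.png',cv2.resize(b,(800,600),interpolation=2))
E
```

```text
6.3 [0.4897 0.4005 0.3222] shift [ 0.02  0.17 -0.05] turns [array([5.000e-03, 1.000e-03, 3.138e+00]), array([ 0.001, -0.004, -0.004])] F [-0.9  0.1 -0.6] M [ 0.    0.03 -0.02] op 0.177
[-0.69  0.64 -0.13  1.47  0.08  1.05 -2.2 ]
```

View pics/s3c.png

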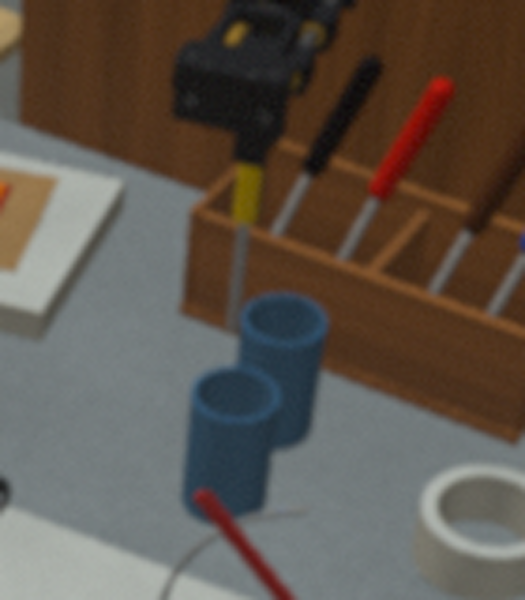

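View pics/t3c.png

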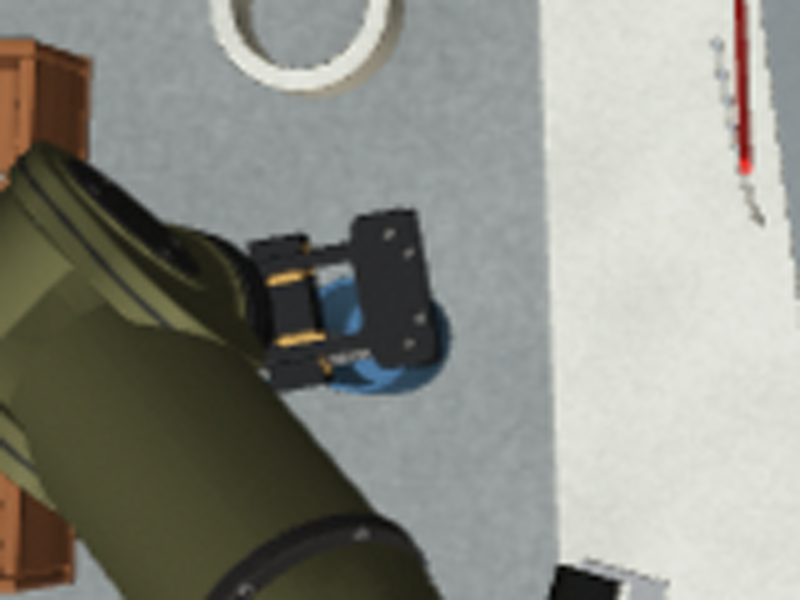

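Call:
{"api": "play_rows", "payload": {
  "targets": [
    [[0,0,0],[0,0.15,-0.3],255],
    [[0,0,0],[0,0,-0.6],255],
    [[0,0,0],[0,0,-0.6],255],
    [[0,0,0],[0,0,-0.6],255],
    [[0,0,0],[0,0,-0.6],255]
  ]
}}

```text
clock: 6.9
tool_pos: [0.4921, 0.4028, 0.2144]
eef_rot: [-0.703, -0.07, 0.704, -0.07]
contact_force: [0.9, 0.2, -0.7]
opening: 0.172
```

Call:
{"api": "play_rows", "payload": {
  "targets": [
    [[0,0,0],[0,0,-0.5],255],
    [[0,0,0],[0,0,-0.3],255],
    [[0,0,0],[0,0,-0.1],255],
    [[0,0,0],[0,0,0],255],
    [[0,0,0],[0,0,0],255]
  ]
}}

```text
clock: 7.4
tool_pos: [0.4926, 0.4045, 0.181]
eef_rot: [0.704, 0.071, -0.703, 0.07]
contact_force: [0.3, 0.1, -0.8]
opening: 0.171
```

```bash
python3 - <<'E'
from h import *
rel([.4905,.4075,.172],.2)
snap('scene','s4'); snap('wrist','w4')
a=cv2.imread('pics/s4.png')[30:190,310:450]
cv2.imwrite('pics/s4c.png',cv2.resize(a,(525,600),interpolation=2))
E
```

```text
7.4 [0.4926 0.4045 0.181 ] shift [-0.05  0.07 -0.23] turns [array([ 2.000e-03,  2.000e-03, -3.141e+00]), array([-0.001,  0.001,  0.   ])] F [ 0.3  0.1 -0.8] M [ 0.05 -0.03  0.03] op 0.171
```

View pics/s4c.png

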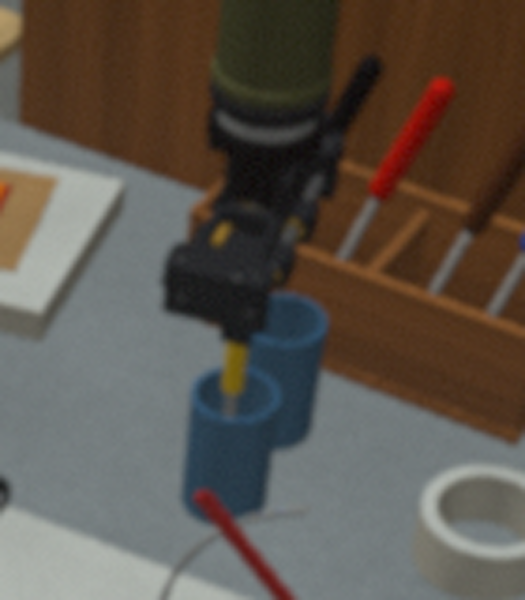

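View pics/w4.png

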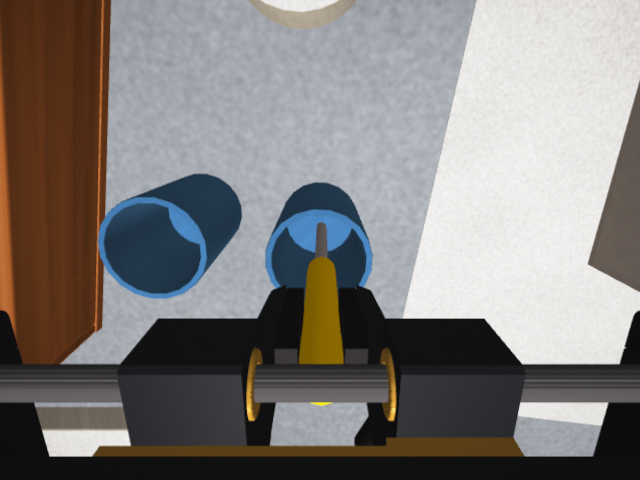

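Call:
{"api": "play_rows", "payload": {
  "targets": [
    [[0,0,0],[0,0,-0.1],255],
    [[0,0,0],[0,0,-0.08],255],
    [[0,0,0],[0,0,0],255],
    [[0,0,0],[0,0,0],180],
    [[0,0,0],[0,0,0],150]
  ]
}}

```text
clock: 8.0
tool_pos: [0.4922, 0.4043, 0.1731]
eef_rot: [0.704, 0.071, -0.703, 0.07]
contact_force: [0.4, -0.1, -0.6]
opening: 0.333
```

Call:
{"api": "play_rows", "payload": {
  "targets": [
    [[0,0,0],[0,0,0],100],
    [[0,0,0],[0,0,0],50],
    [[0,0,0],[0,0,0],0],
    [[0,0,0],[0,0,0],0],
    [[0,0,0],[0,0,0],0]
  ]
}}

```text
clock: 8.5
tool_pos: [0.492, 0.4042, 0.173]
eef_rot: [0.704, 0.071, -0.704, 0.071]
contact_force: [0.6, -0.6, 0.6]
opening: 0.784
```

```bash
python3 - <<'E'
from h import *
rel([.4905,.4075,.172],.2)
snap('scene','s5'); snap('wrist','w5')
a=cv2.imread('pics/s5.png')[30:190,310:450]
cv2.imwrite('pics/s5c.png',cv2.resize(a,(525,600),interpolation=2))
E
```

```text
8.5 [0.492  0.4042 0.173 ] shift [-0.04  0.08 -0.02] turns [array([ 0.   , -0.   , -3.141]), array([0., 0., 0.])] F [ 0.6 -0.6  0.6] M [ 0.02  0.05 -0.03] op 0.784
```

View pics/s5c.png

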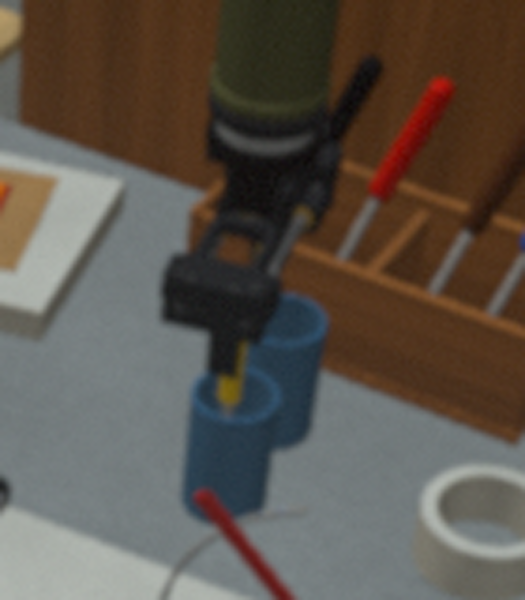

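View pics/w5.png

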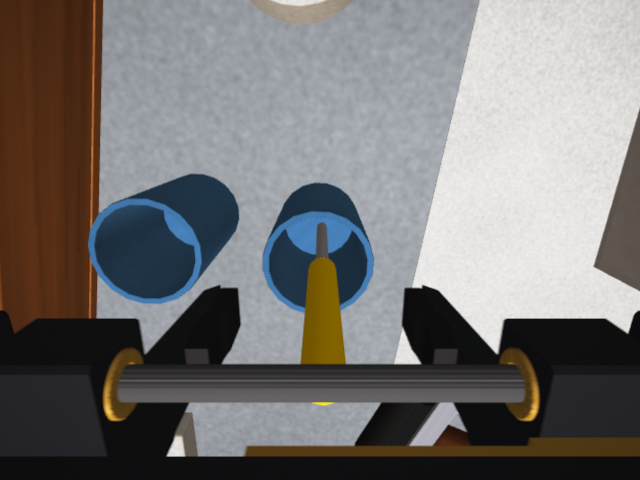

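Call:
{"api": "play_rows", "payload": {
  "targets": [
    [[0,0,0],[0,0,0],0],
    [[0,0,0],[0,0,0.4],0],
    [[0,0,0],[0,0,0.7],0],
    [[0,0,0],[0,0,0.8],0],
    [[0,0,0],[0,0,0.7],0]
  ]
}}

```text
clock: 9.1
tool_pos: [0.4921, 0.4043, 0.2783]
eef_rot: [0.704, 0.071, -0.703, 0.07]
contact_force: [-0.2, -0.3, -0.4]
opening: 0.999
```

```bash
python3 - <<'E'
from h import *
rel([.4905,.4075,.172],.2)
snap('scene','s6'); snap('wrist','w6')
a=cv2.imread('pics/s6.png')[30:190,310:450]
cv2.imwrite('pics/s6c.png',cv2.resize(a,(525,600),interpolation=2))
E
```

```text
9.1 [0.4921 0.4043 0.2783] shift [-0.04  0.08 -2.66] turns [array([ 0.   ,  0.   , -3.141]), array([-0.,  0.,  0.])] F [-0.2 -0.3 -0.4] M [ 0.03 -0.03 -0.01] op 0.999
```

View pics/s6c.png

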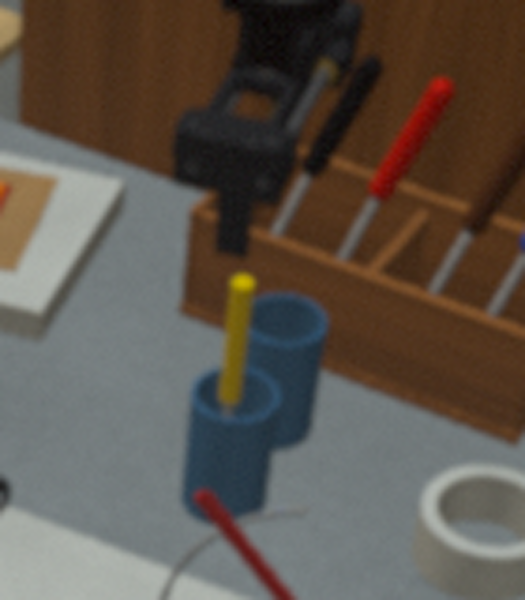

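View pics/w6.png

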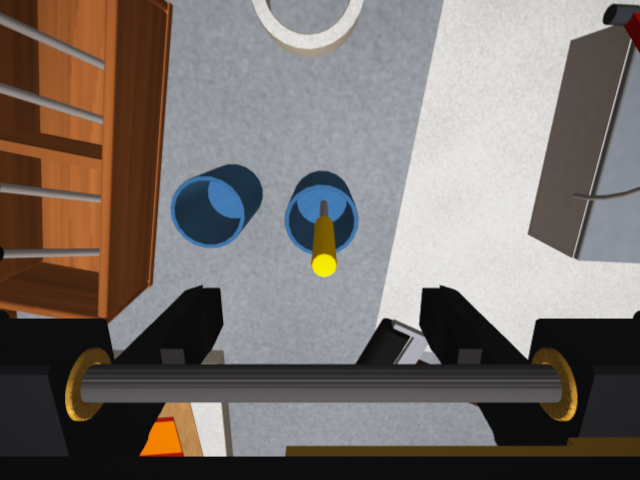

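Call:
{"api": "play_rows", "payload": {
  "targets": [
    [[0,0,0],[0,-0.5,0],0],
    [[0,0,-0.02],[-0.1,-0.8,0],0],
    [[0,0,-0.02],[-0.1,-0.9,0],0],
    [[0,0,-0.014],[-0.1,-0.9,0],0],
    [[0,0,0],[-0.1,-0.9,0],0]
  ]
}}

```text
clock: 9.7
tool_pos: [0.4753, 0.2426, 0.2761]
eef_rot: [-0.705, -0.051, 0.706, -0.052]
contact_force: [-1.0, -0.0, 0.4]
opening: 1.003
```

Call:
{"api": "play_rows", "payload": {
  "targets": [
    [[0,0,0],[-0.1,-0.9,0],0],
    [[0,0,0],[0,-0.9,-0.3],0],
    [[0,0,0],[0,-0.9,-0.5],0],
    [[0,0,0],[0,-0.8,-0.5],0],
    [[0,0,0],[0,-0.7,-0.5],0]
  ]
}}

```text
clock: 10.2
tool_pos: [0.4714, 0.0743, 0.2039]
eef_rot: [-0.705, -0.051, 0.706, -0.051]
contact_force: [-0.1, 0.1, -0.5]
opening: 1.0
```

Call:
{"api": "play_rows", "payload": {
  "targets": [
    [[0,0,0],[0,-0.5,-0.2],0],
    [[0,0,0],[0,0,0],0],
    [[0,0,0],[0,0,0],0]
  ]
}}

```text
clock: 10.5
tool_pos: [0.472, 0.0568, 0.1967]
eef_rot: [-0.705, -0.052, 0.705, -0.051]
contact_force: [-0.4, -0.4, -0.2]
opening: 0.998
```

```bash
python3 - <<'E'
from h import *
rel([.4711,.052,.09],.146)
w=snap('wrist','w7'); print(proj(w,[.4711,.052,.084]))
snap('scene','s7')
E
```

```text
10.5 [0.472  0.0568 0.1967] shift [-0.02 -0.12 -2.67] turns [array([-1.000e-03,  1.000e-03, -3.141e+00]), array([-0.001, -0.   ,  0.   ])] F [-0.4 -0.4 -0.2] M [ 0.05 -0.03  0.02] op 0.998
(np.float64(326.87860114238373), np.float64(248.05690734941908))
```

View pics/w7.png

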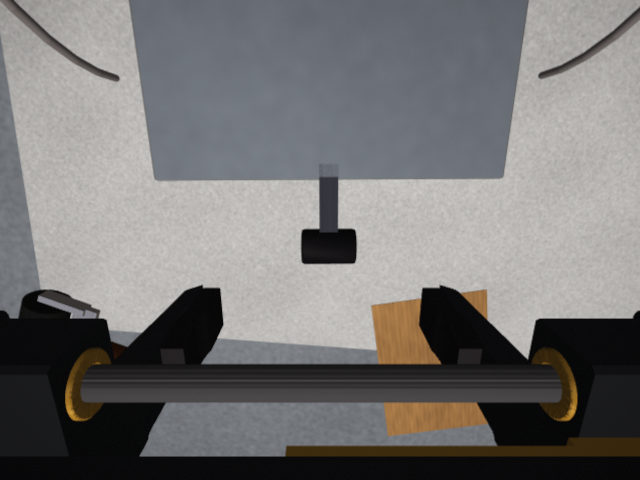

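View pics/s7.png

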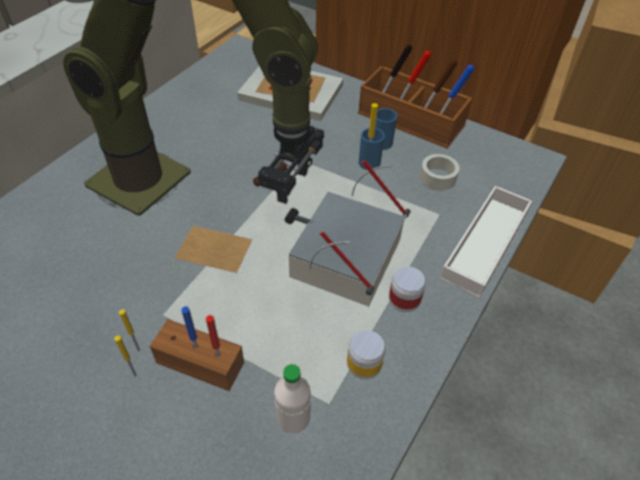

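Call:
{"api": "play_rows", "payload": {
  "targets": [
    [[0,0,0],[-0.02,-0.12,-0.4],0],
    [[0,0,0],[0,0,-0.6],0],
    [[0,0,0],[0,0,-0.7],0],
    [[0,0,0],[0,0,-0.6],0],
    [[0,0,0],[0,0,-0.37],0]
  ]
}}

```text
clock: 11.1
tool_pos: [0.4713, 0.0533, 0.0891]
eef_rot: [0.705, 0.053, -0.705, 0.052]
contact_force: [0.4, -0.1, 0.0]
opening: 0.998
```

Call:
{"api": "play_rows", "payload": {
  "targets": [
    [[0,0,0],[0,0,0],255],
    [[0,0,0],[0,0,0],255],
    [[0,0,0],[0,0,0],255],
    [[0,0,0],[0,0,0],255],
    [[0,0,0],[0,0,0],255]
  ],
  "newtons": 35
}}

```text
clock: 11.6
tool_pos: [0.4717, 0.0516, 0.0909]
eef_rot: [0.706, 0.052, -0.705, 0.051]
contact_force: [-0.6, 0.2, 0.1]
opening: 0.57
```

Call:
{"api": "play_rows", "payload": {
  "targets": [
    [[0,0,0],[0,0,0],255],
    [[0,0,0],[0,0,0],255],
    [[0,0,0],[0,0,0],255],
    [[0,0,0],[0,0,0],255]
  ]
}}

```text
clock: 12.0
tool_pos: [0.4714, 0.0515, 0.0903]
eef_rot: [0.705, 0.052, -0.705, 0.052]
contact_force: [-0.5, -0.6, 1.5]
opening: 0.406
```

```bash
python3 - <<'E'
from h import *
rel([.4711,.052,.09],.146)
w=snap('wrist','w8')
E
```

```text
12.0 [0.4714 0.0515 0.0903] shift [-0.01  0.01 -0.01] turns [array([ 1.000e-03,  0.000e+00, -3.141e+00]), array([-0.,  0.,  0.])] F [-0.5 -0.6  1.5] M [ 0.09  0.04 -0.01] op 0.406
```

View pics/w8.png

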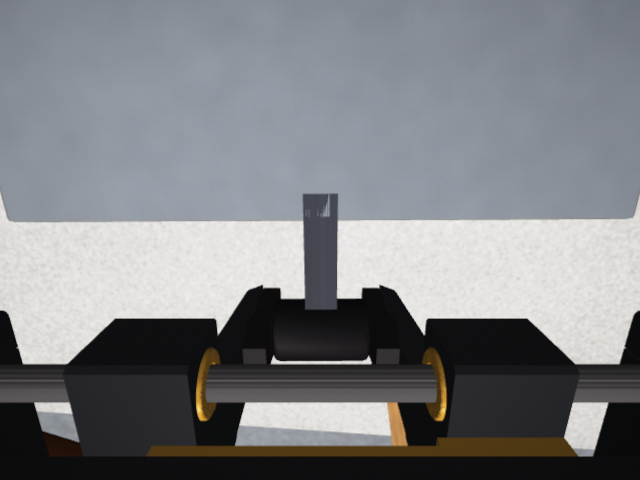

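```bash
cat > fit.py <<'E'
from h import *
from scipy.optimize import least_squares
hx,hy,yaw=.7135,.088,.146
ex=np.array([np.cos(yaw),np.sin(yaw),0]);ey=np.array([-np.sin(yaw),np.cos(yaw),0]);ez=np.array([0,0,1.]);H=np.array([hx,hy,.084])
def P(r_,y,a,n=0): return H+ey*y+r_*(-ex*np.cos(a)+ez*np.sin(a))+n*(ex*np.sin(a)+ez*np.cos(a))
def redpix(s,side):
    im=s['color'].astype(int);m=(im[:,:,0]>90)&(im[:,:,0]>2.2*im[:,:,1])&(im[:,:,0]>2.2*im[:,:,2])
    v,u=np.nonzero(m)
    q=np.array([proj(s,P(x,side*.119,.79)) for x in np.linspace(.02,.165,40)])
    d=np.sqrt(((np.stack([u,v],1)[:,None]-q[None])**2).sum(2)).min(1)
    k=d<8
    return np.stack([u,v],1)[k]
def linedist(s,pts,side,a):
    A=np.array(proj(s,P(0,side*.119,a)));B=np.array(proj(s,P(.165,side*.119,a)));t=(B-A)/np.linalg.norm(B-A)
    return (pts-A)@np.array([-t[1],t[0]])
def fitmark(names):
    for n in names:
        s=load(n)
        for side in (1,-1):
            p=redpix(s,side)
            # direction fit free perpendicular offset
            f=least_squares(lambda v:linedist(s,p,side,v[0])+v[1],[.79,0])
            g=least_squares(lambda v:linedist(s,p,side,v[0]),[.79])
            print(n,side,len(p),'dir angle',f.x.round(3),'noofs',g.x.round(3))
if __name__=='__main__':
    import sys; fitmark(sys.argv[1:])
E
python3 fit.py top0 scene0
```

```text
top0 1 56 dir angle [ 0.749 -0.811] noofs [0.872]
top0 -1 55 dir angle [ 0.821 -0.6  ] noofs [0.693]
scene0 1 146 dir angle [ 0.795 -0.758] noofs [0.813]
scene0 -1 177 dir angle [ 0.795 -0.951] noofs [0.822]
```

```bash
python3 - <<'E'
from fit import *
k0=P(.245,0,0);prev=k0
for a in np.linspace(0,.8,17)[1:]:
    p=P(.245,0,a);print(round(a,2),((p-prev)/.04).round(3));prev=p
print('final shift',(prev-k0).round(4))
E
```

```text
0.05 [0.008 0.001 0.306]
0.1 [0.023 0.003 0.305]
0.15 [0.038 0.006 0.304]
0.2 [0.053 0.008 0.302]
0.25 [0.068 0.01  0.298]
0.3 [0.082 0.012 0.295]
0.35 [0.097 0.014 0.29 ]
0.4 [0.111 0.016 0.285]
0.45 [0.125 0.018 0.279]
0.5 [0.139 0.02  0.272]
0.55 [0.152 0.022 0.265]
0.6 [0.165 0.024 0.257]
0.65 [0.177 0.026 0.248]
0.7 [0.189 0.028 0.239]
0.75 [0.201 0.03  0.229]
0.8 [0.212 0.031 0.219]
final shift [0.0735 0.0108 0.1758]
```

Call:
{"api": "play_rows", "payload": {
  "targets": [
    [[0,0,0],[0.01,0,0.31],255],
    [[0,0,0],[0.02,0,0.305],255],
    [[0,0,0],[0.04,0.01,0.305],255],
    [[0,0,0],[0.05,0.01,0.3],255],
    [[0,0,0],[0.07,0.01,0.3],255]
  ]
}}

```text
clock: 12.55
tool_pos: [0.4777, 0.0525, 0.1505]
eef_rot: [-0.704, -0.051, 0.706, -0.052]
contact_force: [0.7, 0.7, -7.9]
opening: 0.405
```

```bash
python3 - <<'E'
from h import *
rel([.4711,.052,.09],.146)
w=snap('wrist','w9')
E
```

```text
12.55 [0.4777 0.0525 0.1505] shift [-0.16 -0.01 -1.51] turns [array([5.000e-03, 1.000e-03, 3.142e+00]), array([ 0.001, -0.003, -0.   ])] F [ 0.7  0.7 -7.9] M [0.05 0.18 0.05] op 0.405
```

View pics/w9.png

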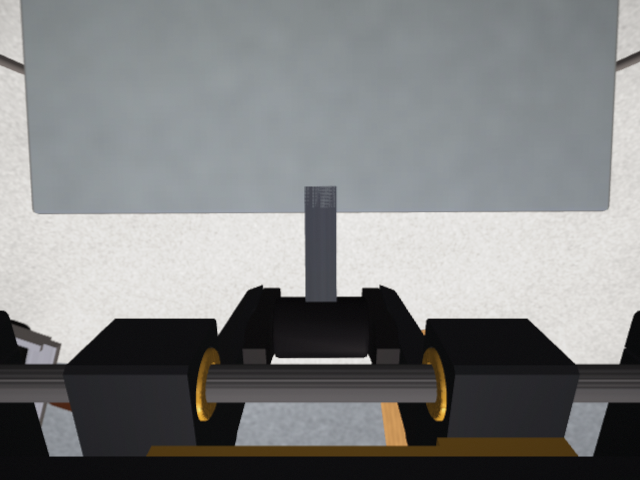

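Lid is rising smoothly, knob firmly held (row ~325, still centred). Continue the arc.

Call:
{"api": "play_rows", "payload": {
  "targets": [
    [[0,0,0],[0.08,0.01,0.295],255],
    [[0,0,0],[0.1,0.015,0.29],255],
    [[0,0,0],[0.11,0.015,0.285],255],
    [[0,0,0],[0.125,0.02,0.28],255],
    [[0,0,0],[0.14,0.02,0.27],255]
  ]
}}

```text
clock: 13.1
tool_pos: [0.4981, 0.0556, 0.2064]
eef_rot: [-0.703, -0.051, 0.708, -0.052]
contact_force: [-1.1, 0.4, -8.5]
opening: 0.404
```

Call:
{"api": "play_rows", "payload": {
  "targets": [
    [[0,0,0],[0.15,0.02,0.265],255],
    [[0,0,0],[0.165,0.025,0.255],255],
    [[0,0,0],[0.18,0.025,0.25],255],
    [[0,0,0],[0.19,0.03,0.24],255],
    [[0,0,0],[0.2,0.03,0.23],255]
  ]
}}

```text
clock: 13.6
tool_pos: [0.531, 0.0606, 0.2548]
eef_rot: [-0.7, -0.051, 0.71, -0.052]
contact_force: [-6.7, 0.6, -7.0]
opening: 0.407
```

Call:
{"api": "play_rows", "payload": {
  "targets": [
    [[0,0,0],[0,0,0],255],
    [[0,0,0],[0,0,0],255]
  ]
}}

```text
clock: 13.8
tool_pos: [0.531, 0.0606, 0.2548]
eef_rot: [-0.701, -0.051, 0.71, -0.052]
contact_force: [-6.6, 0.9, -4.7]
opening: 0.403
```

```bash
python3 - <<'E'
from fit import *
st=r.get_state();g=st['tool_pos']+R.from_quat(st['eef_rot']).as_matrix()[:,0]*.006
d=g-H;print('angle',np.arctan2(d[2],-d@ex),'rad',np.hypot(d[2],d@ex))
rel(g,.146)
s=snap('scene','s10');snap('top','t10');snap('wrist','w10')
cv2.imwrite('pics/s10c.png',cv2.resize(s['color'][130:310,240:440,::-1],(667,600),interpolation=2))
E
```

```text
angle 0.7285178015832773 rad 0.24747662778623955
13.8 [0.531  0.0606 0.2548] shift [-0.   -0.   -0.15] turns [array([2.000e-02, 3.000e-03, 3.141e+00]), array([ 0.002, -0.013, -0.   ])] F [-6.6  0.9 -4.7] M [0.19 1.62 0.02] op 0.403
```

View pics/s10c.png

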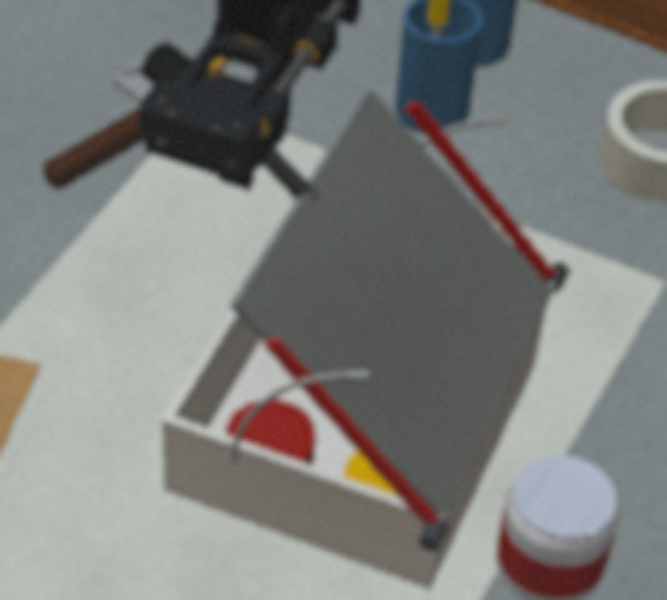

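View pics/w10.png

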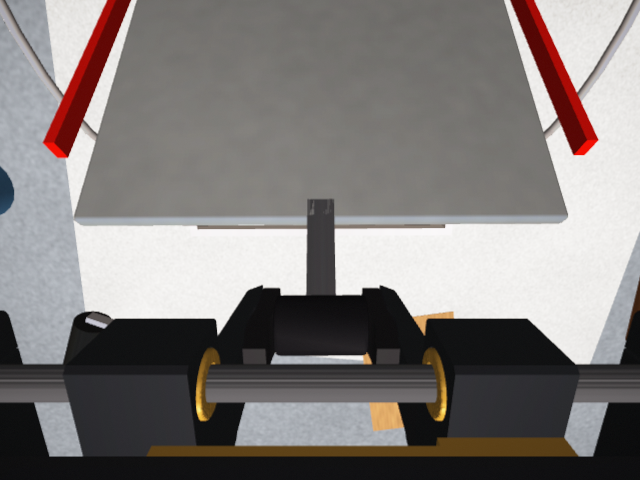

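View pics/t10.png

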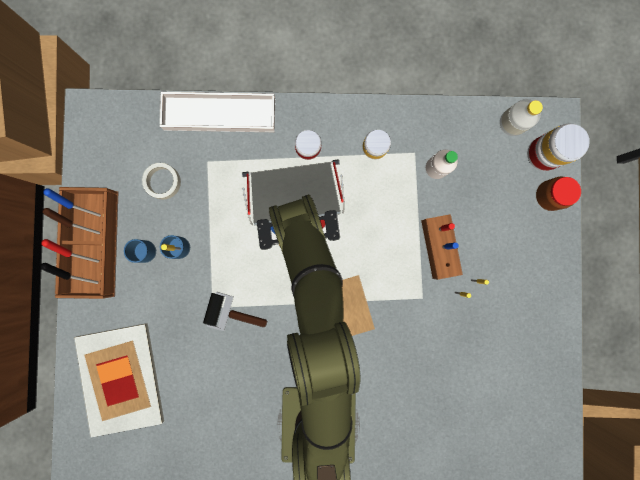

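```bash
python3 - <<'E'
import cv2
w=cv2.imread('pics/w10.png')
cv2.imwrite('pics/w10l.png',cv2.resize(w[100:240,30:180],None,fx=4,fy=4,interpolation=2))
cv2.imwrite('pics/w10r.png',cv2.resize(w[100:240,470:620],None,fx=4,fy=4,interpolation=2))
E
```

```text
(no output)
```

View pics/w10l.png

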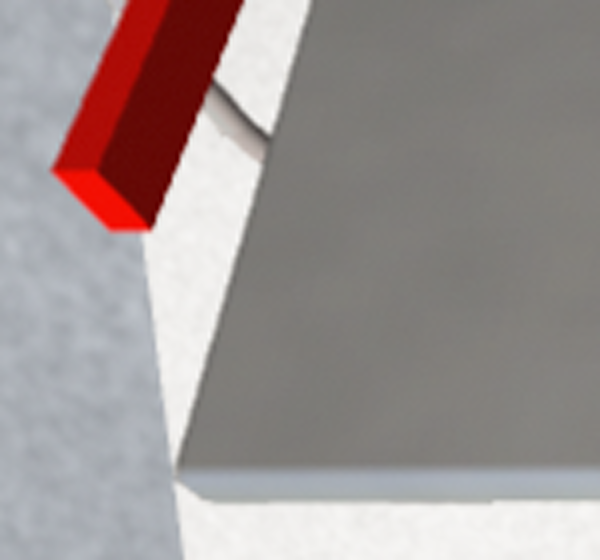

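View pics/w10r.png

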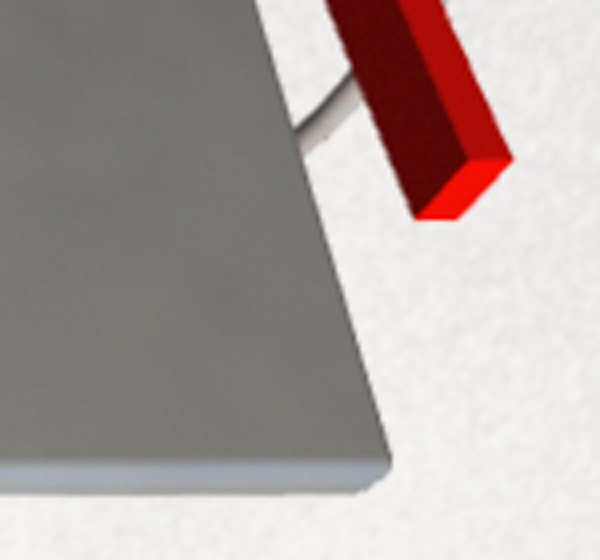

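```bash
cat > fit2.py <<'E'
from fit import *
# obs: list of (snapshotname, kind, side, (u,v)); kinds lid: r=.2,y=.11,n=.004 ; arm: r=ra,y=.119,n=0
def solve(obs,rs=.004):
    ns=sorted(set(o[0] for o in obs)); S={n:load(n) for n in ns}
    def f(v):
        a,m,ra=v[:3]; hs=v[3:6]; out=[(ra-.165)/.002]+list(hs/.003)
        for n,k,sd,uv in obs:
            off=v[6+3*ns.index(n):9+3*ns.index(n)]
            p=P(.2,sd*.11,a,.004) if k=='lid' else P(ra,sd*.119,m)
            out+=list((np.array(proj(S[n],p+off+hs))-uv)/1.0)
        out+=list(v[6:]/.002)
        return np.array(out)
    s=least_squares(f,np.r_[.75,.79,.165,np.zeros(3+3*len(ns))])
    c=np.linalg.inv(s.jac.T@s.jac)
    print('lid %.3f mark %.3f diff %.3f +- %.3f'%(s.x[0],s.x[1],s.x[1]-s.x[0],np.sqrt(c[0,0]+c[1,1]-2*c[0,1])),'ra',s.x[2].round(4),s.x[3:].round(4),'cost',s.cost.round(2)); print(s.fun.round(1))
E
python3 - <<'E'
from fit2 import *
w=[('w10','lid',1,(74.1,216.9)),('w10','lid',-1,(567.6,215.1)),('w10','arm',1,(55.6,149.9)),('w10','arm',-1,(585.4,146.9))]
s=[('s10','lid',1,(351.5,158.3)),('s10','lid',-1,(310.8,221.6)),('s10','arm',1,(364.1,162.2)),('s10','arm',-1,(322,233.3))]
solve(w);solve(s);solve(w+s)
E
```

```text
lid 0.710 mark 0.794 diff 0.083 +- 0.004 ra 0.1715 [ 0.0022 -0.0004 -0.0007  0.001  -0.0002 -0.0003] cost 11.21
[ 3.2  0.7 -0.1 -0.2 -0.5 -0.8  0.1  1.6  0.5 -2.2 -0.1  1.5  0.5 -0.1
 -0.2]
lid 0.717 mark 0.796 diff 0.079 +- 0.017 ra 0.1679 [ 0.0008  0.0008 -0.0003  0.0004  0.0003 -0.0002] cost 3.26
[ 1.4  0.3  0.3 -0.1 -0.4 -1.4 -0.5 -0.2  0.5  1.   0.1  0.6  0.2  0.2
 -0.1]
lid 0.713 mark 0.797 diff 0.084 +- 0.004 ra 0.1715 [ 0.0024  0.     -0.0009  0.0006  0.0006  0.0001  0.0005 -0.0006 -0.0005] cost 11.96
[ 3.3  0.8  0.  -0.3 -0.5 -0.9  0.   1.6  0.5 -2.2 -0.1  1.5 -0.1 -0.8
 -0.1  0.5  0.2  0.3 -0.4 -0.   0.3  0.3  0.   0.2 -0.3 -0.2]
```

Call:
{"api": "play_rows", "payload": {
  "targets": [
    [[-0.006,0.04,0],[0.17,0.025,0.18],255],
    [[-0.006,0.04,0],[0.17,0.025,0.18],255],
    [[0,0,0],[0,0,0],255],
    [[0,0,0],[0,0,0],255]
  ]
}}

```text
clock: 14.35
tool_pos: [0.5452, 0.0627, 0.2691]
eef_rot: [-0.671, -0.049, 0.737, -0.054]
contact_force: [-6.3, 0.8, -5.6]
opening: 0.405
```

```bash
python3 - <<'E'
from fit import *
st=r.get_state();g=st['tool_pos']+R.from_quat(st['eef_rot']).as_matrix()[:,0]*.006
d=g-H;print('angle',np.arctan2(d[2],-d@ex),'rad',np.hypot(d[2],d@ex))
rel(g,.146)
s=snap('scene','s11');w=snap('wrist','w11')
cv2.imwrite('pics/s11c.png',cv2.resize(s['color'][130:310,240:440,::-1],(667,600),interpolation=2))
w=w['color'][:,:,::-1]
cv2.imwrite('pics/w11c.png',cv2.resize(np.hstack([w[100:240,20:115],w[100:240,525:620]]),None,fx=4,fy=4,interpolation=2))
E
```

```text
angle 0.8092436438680588 rad 0.24748130767944254
14.35 [0.5452 0.0627 0.2691] shift [-0.01 -0.   -0.15] turns [array([0.145, 0.022, 3.138]), array([ 0.014, -0.093, -0.   ])] F [-6.3  0.8 -5.6] M [0.16 1.44 0.08] op 0.405
```

View pics/s11c.png

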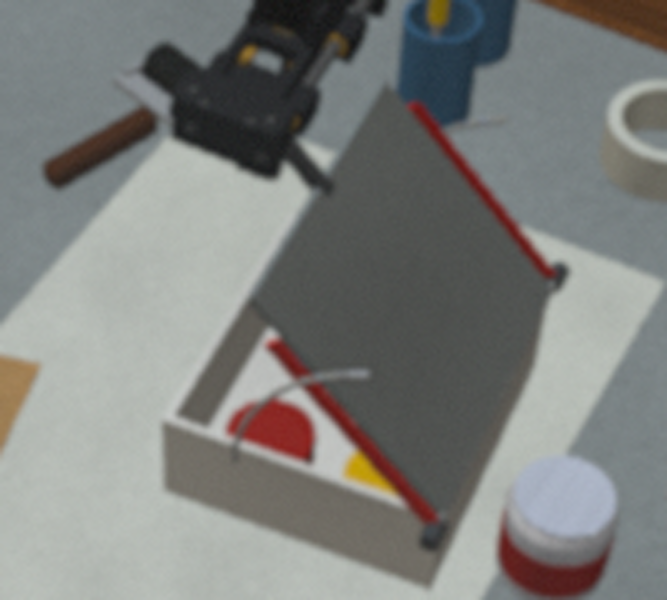

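View pics/w11c.png

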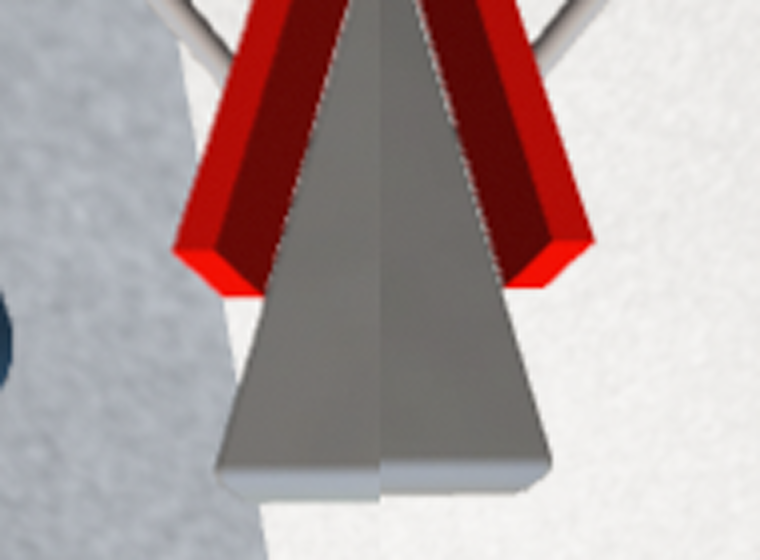

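View pics/w11.png

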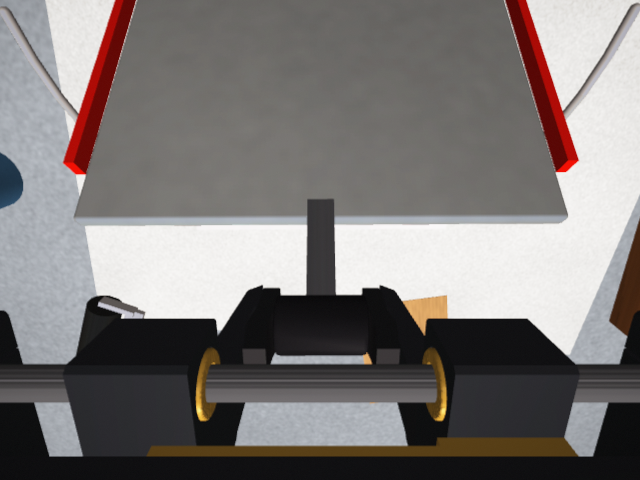

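```bash
python3 - <<'E'
from fit2 import *
w=[('w11','lid',1,(74.1,216.5)),('w11','lid',-1,(567.8,215.1)),('w11','arm',1,(74.9,167.9)),('w11','arm',-1,(567.1,165.9))]
s=[('s11','lid',1,(240+388/3.335,130+87/3.335)),('s11','lid',-1,(240+253/3.335,130+300/3.335)),('s11','arm',1,(364.1,162.2)),('s11','arm',-1,(322,233.3))]
solve(w);solve(s);solve(w+s)
# vanishing-direction check: side-edge lines of lid & arms in the wrist view
print(proj(load('w11'),P(.2,.11,.79,.004)))
E
```

```text
lid 0.801 mark 0.804 diff 0.003 +- 0.005 ra 0.1715 [ 0.0013 -0.0006 -0.0017  0.0006 -0.0003 -0.0007] cost 8.92
[ 3.2  0.4 -0.2 -0.6 -0.3 -0.6  0.3  1.4  0.3 -1.7 -0.4  1.   0.3 -0.1
 -0.4]
lid 0.803 mark 0.806 diff 0.003 +- 0.017 ra 0.1682 [ 0.0005  0.0002 -0.0008  0.0002  0.0001 -0.0003] cost 3.71
[ 1.6  0.2  0.1 -0.3 -0.3 -1.5 -0.5 -0.5  0.6  1.1  0.1  0.7  0.1  0.
 -0.2]
lid 0.803 mark 0.807 diff 0.004 +- 0.004 ra 0.1715 [ 0.0015 -0.0004 -0.0019  0.0005  0.0004 -0.0001  0.0002 -0.0005 -0.0007] cost 9.69
[ 3.3  0.5 -0.1 -0.6 -0.2 -0.7  0.2  1.4  0.2 -1.7 -0.3  1.   0.  -0.9
 -0.1  0.2  0.1  0.5 -0.4  0.2  0.3  0.2 -0.1  0.1 -0.3 -0.4]
(np.float64(72.0283218506082), np.float64(223.63321633408435))
```

```bash
sed -i 's#(ra-.165)/.002#(ra-.165)/.02#' fit2.py; python3 - <<'E'
from fit2 import *
w=[('w11','lid',1,(74.1,216.5)),('w11','lid',-1,(567.8,215.1)),('w11','arm',1,(74.9,167.9)),('w11','arm',-1,(567.1,165.9))]
s=[('s11','lid',1,(240+388/3.335,130+87/3.335)),('s11','lid',-1,(240+253/3.335,130+300/3.335)),('s11','arm',1,(364.1,162.2)),('s11','arm',-1,(322,233.3))]
solve(w);solve(w+s)
# direction from side edges in wrist image: subpixel edges along rows
W=load('w11');im=W['color'].astype(float)
def edge(rows,f):
    return np.array([[f(v),v] for v in rows if f(v) is not None])
def redspan(v,lo,hi):
    row=im[v,lo:hi];m=(row[:,0]>60)&(row[:,0]>2.2*row[:,1]);u=np.nonzero(m)[0]
    return (u.min()+lo,u.max()+lo)
def bright(v,lo,hi): # boundary bright/dark red
    row=im[v,lo:hi,0];m=(im[v,lo:hi,0]>2.2*im[v,lo:hi,1]);u=np.nonzero(m)[0]+lo
    x=im[v,u,0];d=np.abs(np.diff(x));k=d[2:-2].argmax()+2;return u[k]+.5
ls={}
def line(pts): p=np.polyfit(pts[:,1],pts[:,0],1);return p
for sd,lo,hi in ((1,60,140),(-1,505,585)):
    rows=range(5,155)
    a=line(np.array([[redspan(v,lo,hi)[0]-.5,v] for v in rows]));b=line(np.array([[redspan(v,lo,hi)[1]+.5,v] for v in rows]));c=line(np.array([[bright(v,lo,hi),v] for v in rows]))
    print(sd,a,b,c)
    ls[sd]=(a,b,c)
# lid edges below arm tips
def lidedge(v,sd):
    u=range(70,110) if sd==1 else range(530,575)
    x=im[v,u.start:u.stop].mean(1);d=np.diff(x); k=np.abs(d).argmax();return u.start+k+.5
L={sd:line(np.array([[lidedge(v,sd),v] for v in range(180,212)])) for sd in (1,-1)}
print(L)
def vp(p,q): v=(q[1]-p[1])/(p[0]-q[0]);return p[0]*v+p[1],v
def ang(uv):
    o,d=ray(W,*uv);d=d/np.linalg.norm(d);return np.arctan2(-d[2],d@ex),d@ey
print('lid vp',vp(L[1],L[-1]),ang(vp(L[1],L[-1])))
o=[0,1,2]; m={0:1,1:0,2:2}
for i in o: x=vp(ls[1][i],ls[-1][m[i]]);print('arm vp',x,ang(x))
E
```

```text
lid 0.799 mark 0.803 diff 0.004 +- 0.004 ra 0.172 [ 0.0016 -0.0006 -0.0016  0.0007 -0.0003 -0.0007] cost 3.3
[ 0.3  0.5 -0.2 -0.5 -0.  -1.   0.   1.1 -0.  -1.3 -0.   1.3  0.4 -0.1
 -0.4]
lid 0.801 mark 0.805 diff 0.005 +- 0.004 ra 0.172 [ 0.0018 -0.0003 -0.0019  0.0006  0.0004 -0.0001  0.0002 -0.0005 -0.0007] cost 3.99
[ 0.4  0.6 -0.1 -0.6  0.  -1.  -0.   1.  -0.1 -1.3  0.   1.3  0.1 -0.8
 -0.   0.3  0.1  0.4 -0.5  0.1  0.3  0.2 -0.1  0.1 -0.3 -0.3]
1 [ -0.32172985 115.07085678] [ -0.28719321 135.13852675] [ -0.30770968 122.80958591]
-1 [2.93824614e-01 5.05520943e+02] [3.29257300e-01 5.25450711e+02] [3.15777590e-01 5.17082348e+02]
{1: array([ -0.30315249, 138.64131232]), -1: array([3.02419355e-01, 5.02877016e+02])}
lid vp (np.float64(320.9796458837759), np.float64(-601.4739709443078)) (np.float64(0.8102572543478539), np.float64(0.000682735085469925))
arm vp (np.float64(317.88814731468227), np.float64(-630.3962395720685)) (np.float64(0.7979763857248142), np.float64(0.003981329787428377))
arm vp (np.float64(318.2160681909052), np.float64(-637.4716948993498)) (np.float64(0.7950756730039703), np.float64(0.003617658621042623))
arm vp (np.float64(317.3950258153311), np.float64(-632.3669845108025)) (np.float64(0.7971650622056135), np.float64(0.004498419967615165))
```

```bash
python3 - <<'E'
from fit2 import *
W=load('w11');im=W['color'].astype(float)
def le(v,sd):
    u=320; ref=im[v,300 if v<190 else 200:340].mean(0) if v<190 else im[v,200:290].mean(0)
    x=120 if sd==1 else 520
    # start inside the lid
    x=150 if sd==1 else 490
    ref=im[v,x-5:x+5].mean(0); st=-1 if sd==1 else 1
    while np.abs(im[v,x]-ref).max()<22: x+=st
    return x-st*.5
def vp(p,q): v=(q[1]-p[1])/(p[0]-q[0]);return p[0]*v+p[1],v
def ang(uv):
    o,d=ray(W,*uv);d=d/np.linalg.norm(d);return np.arctan2(-d[2],d@ex),d@ey
for r0 in (3,40,80):
    rows=np.arange(r0,212);L={}
    for sd in (1,-1):
        u=np.array([le(v,sd) for v in rows]);p=np.polyfit(rows,u,1)
        for _ in range(3):
            k=np.abs(np.polyval(p,rows)-u)<1;p=np.polyfit(rows[k],u[k],1)
        L[sd]=p;print(sd,p,k.sum(),len(rows),np.std((np.polyval(p,rows)-u)[k]))
    print(ang(vp(L[1],L[-1])))
E
```

```text
1 [ -0.29421964 137.00242299] 205 209 0.4514159379747346
-1 [3.00680374e-01 5.03010932e+02] 208 209 0.3281103261191458
(np.float64(0.8043244143225595), np.float64(0.003879807324930028))
1 [ -0.29275067 136.78203044] 168 172 0.4660396999862528
-1 [3.00568517e-01 5.03028085e+02] 171 172 0.33397221617335815
(np.float64(0.8034594354012505), np.float64(0.0044411420094766715))
1 [ -0.28849597 136.07343987] 129 132 0.44315663921235604
-1 [3.00417046e-01 5.03053778e+02] 131 132 0.34673114682747724
(np.float64(0.8009914727504451), np.float64(0.006178647782482584))
```

Call:
{"api": "play_rows", "payload": {
  "targets": [
    [[0,0,0],[0,0,0],255],
    [[0,0,0],[0,0,0],255],
    [[0,0,0],[0,0,0],255],
    [[0,0,0],[0,0,0],255],
    [[0,0,0],[0,0,0],255]
  ]
}}

```text
clock: 14.95
tool_pos: [0.5451, 0.0627, 0.269]
eef_rot: [-0.672, -0.049, 0.737, -0.054]
contact_force: [-7.6, 1.5, -5.9]
opening: 0.404
```

Call:
{"api": "play_rows", "payload": {
  "targets": [
    [[0,0,0],[0,0,0],255],
    [[0,0,0],[0,0,0],255],
    [[0,0,0],[0,0,0],255],
    [[0,0,0],[0,0,0],255],
    [[0,0,0],[0,0,0],255]
  ]
}}

```text
clock: 15.45
tool_pos: [0.5451, 0.0627, 0.269]
eef_rot: [-0.672, -0.049, 0.737, -0.054]
contact_force: [-6.2, 1.2, -6.5]
opening: 0.407
```

```bash
python3 - <<'E'
from h import *
w=snap('wrist','w12');snap('scene','s12')
print(np.abs(w['color'].astype(int)-load('w11')['color']).mean(), r.get_state()['moment'])
E
```

```text
0.6083083767361112 [0.18783108 1.35169704 0.07177093]
```

View pics/s12.png

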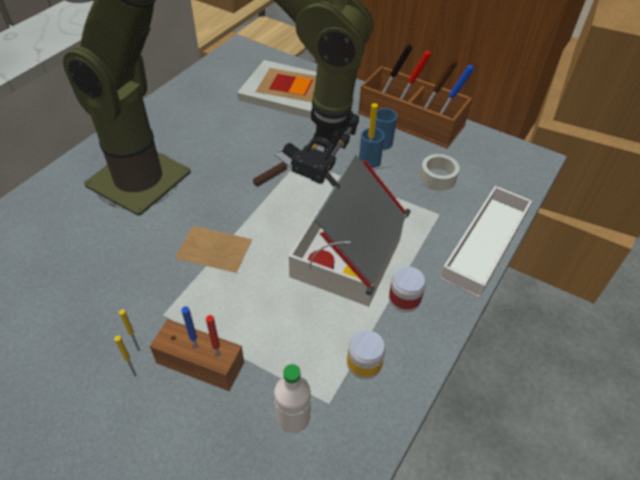

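View pics/w12.png

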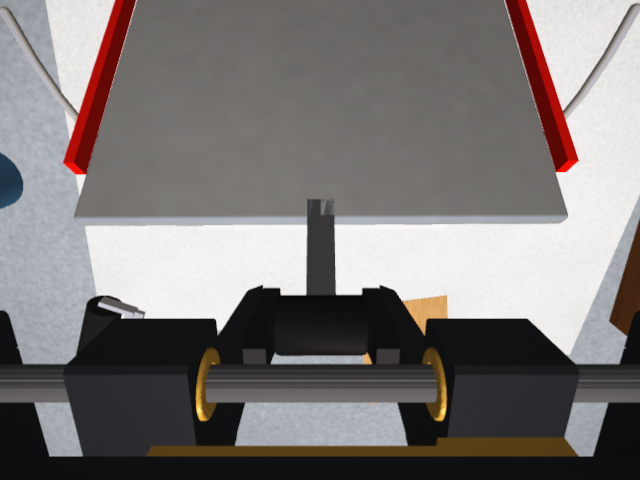

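The stirrer stands in the right-hand jar (scene 372,108–150). The lid is steady and parallel to the arms, whose tips are at wrist (75,168) and (567,166), and nothing else has moved.

```bash
python3 -c "
from plant import r
print(r.finish_job())"
```

```text
the job is handed in; nothing more can be done
None
```

The job is handed in: the yellow-handled stirrer (the largest, from the tool block) stands in the rightmost blue jar. The gripper still holds the black knob with the lid at the red arms. The clock read about 15.5 s at the end, against the 56 s limit.

- **Lid against the mark:** two checks agree to within about 0.005 rad but differ in sign. Fitting the lid corners and arm tips gives lid 0.801 and mark 0.805. Comparing edge directions in the wrist view gives lid about 0.802 and mark about 0.797. A rougher edge fit gave lid 0.810, and the arm's own position gives 0.809.
- **Disagreement with the given sizes:** the red arms measured about 170 mm from the hinge to their ends, not the 165 mm given as their length. I left the length free in the final fit, and the lid-to-mark difference barely changed.
- **Holding:** over a further 1 s hold the pose stayed the same to 0.1 mm, with the grip set to 35 N. The outside force on the tool was under 10 N.
- **Everything else:** in the last scene picture the other objects look unmoved, judged by eye.

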